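# Release the interlock and hold the inspection cover at the set pointer

## Task

Press the push button on the small control box fully down and let it come up again, which releases the cover of the steel cube test box. Then take the cover by its grip bar, swing it up until it lies in line with the set pointer at its left side, and finish while still holding it there by the bar: the cover falls shut if let go. Leave the pointer as it is set, and do not disturb the tin, the brass weight or the mortar cube standing beside the box.

Things in the scene. Friction and masses are not known exactly. Their poses are not given: they have to be found in the camera images.
- tester: fixed open-topped grey steel box 200 (x) x 220 (y) x 116 mm high, origin at the centre of its underside; x points from the front (louvres, robot side) to the hinge side, y to its left, z up. On its left (+y) side stands a fixed upright aluminium quadrant (graduated arc, radius 150 mm about the hinge line, 4 mm thick, at y = +134 mm, top 280 mm above the table)
- cover_hinge (a point): point on the hinge line of cover and pointer, at the box's mid width: 95 mm along the box's +x, 122 mm above the table; axes as the box's. The hinge line runs along the box's y
- cover (a joint): cover angle, rad: 0 = closed, level on the box; grows as its front edge swings up and away from the robot, to at most 1.4. The cover is a steel frame with a clear window, 193 mm from hinge line to front edge, 216 mm wide, 8 mm thick, about 0.5 kg; it swings freely and falls shut when let go
- bar_mid (a point): middle of the round grip bar, 14 mm in diameter, parallel to the hinge line (y), 104 mm clear between its end posts, over the cover's front edge: 180 mm from the hinge line along the cover, 45 mm off its mid plane (41 above its top face), closed 167 mm above the table. Axes turn with the cover (z out of its top face). The bar can turn between fingers that keep pointing down
- cover_corner (a point): front left corner of the cover, 193 mm from the hinge line, in its mid plane; axes as the cover's (x from front edge to hinge)
- pointer (a joint): angle at which the set pointer stands, rad, counted like the cover's: the cover is in line with it when both read the same. It is set between 0.45 and 0.95 and kept by a clamp screw (friction)
- pointer_tip (a point): tip of the set pointer, a dark steel arm 8 x 10 mm and 207 mm long that turns about the same hinge line, 119 mm to the left of the box's middle (11 mm beside the cover's left edge), lying against the quadrant; x axis along the arm from tip to hinge
- control_box: fixed grey control box 96 x 86 mm, 54 mm high, on the left or right of the test box; origin at the centre of its underside, z up
- release (a joint): travel of the push button in m: 0 = up, 0.008 = fully down; spring-loaded, about 5 N at the bottom, comes up by itself
- release_top (a point): centre of the top of the round black push button (32 mm in diameter) in the middle of the control box's top, 78 mm above the table when up; pressed straight down 8 mm
- tin: bystander: round metal moisture tin, 64 mm in diameter, 37 mm high, origin at the centre of its underside; on the other side of the test box from the control box
- brass_weight: bystander: brass balance weight with a knob, 54 mm in diameter, 46 mm high, origin at the centre of its underside; on the right, farther from the robot than the control box or tin
- mortar_cube: bystander: dark grey mortar cube, 50 mm, origin at the centre of its underside; on the left, farther from the robot than the control box or tin (another cube lies inside the test box)

How it is judged:
By the outcome, as a careful person would: the job done as asked, in the order asked, and still so for the second after the job is handed in, while the arm keeps its last pose, push and grip.
It also fails if it takes over 51 s, if anything falls off the work surface, if the arm or the gripper's body presses on something with over 40 N, if the wrist force passes 120 N, or if a joint passes its speed limit or range.

## Robot

A 7-joint arm with a two-finger parallel gripper is mounted at the origin on a cart in front of the work surface, level with it; the furniture and walls round the work are solid. World frame = base frame: x ahead of the robot, y to its left, z up, the work surface at z = 0. Lengths are in mm, angles in rad, forces in N, time in s.
With the tool pointing down it reaches from about 400 to 875 mm from the base axis. Payload 4.4 kg.
Tool frame: the origin (TCP) lies midway between the tips of the shut fingers; the grasp point (between the pads) lies 19 mm behind it; x points along the fingers, z is the direction in which the jaws open and shut, and the axes are right-handed (so a half turn about x gives the same grasp; the last joint's range is limited). The gripper opens to 85 mm and grips with 20 to 120 N. Pads are 22 mm wide; open, the fingers measure 114 mm over their backs; the gripper's body (76 mm by 85 mm) begins 54 mm behind the grasp point. The pads swing forward as they close: fully open they stand 13 mm farther back than shut.
Start: joints at [-1.283, 0.628, 0.038, 1.517, -0.027, 0.996, -0.02], TCP at [225.179, 609.764, 231.313] pointing down, gripper open.
Joint ranges: [-3.06, 3.06], [-0.37, 2.12], [-1.25, 1.32], [0.18, 2.47], [-1.1, 4.24], [0.23, 1.98], [-2.94, 2.94]. Speed limits (rad/s): [2.57, 2.57, 3.14, 3.14, 3.14, 3.14, 3.14].

## Interface

Orientations are given as [roll, pitch, yaw] about the fixed x, y, z axes, in that order (R = Rz(yaw) Ry(pitch) Rx(roll)).
In Python, from cell import ctrl gives the robot as it stands. The module is installed in compiled form; this text tells all that it offers.
- The arm moves only by the tool servo_tool, never from a script. Its argument "rows" is a list of rows, each an object of numbers: "dx", "dy", "dz": the shift along the tool's x, y, z in units of 750 mm (1.0 is 750 mm); "wx", "wy", "wz": the turn, a rotation vector about the tool's x, y, z in units of 6 degrees (1.0 is 6 degrees); "fingers": the closure, from 0 (fully open) to 1 (shut). In form: [{"dx": .., "dy": .., "dz": .., "wx": .., "wy": .., "wz": .., "fingers": ..}, ...]. A call has 1 to 5 rows; each row shifts and turns the commanded pose from where the row before left it, along the tool's axes as they then stand; what a row does not reach is not made up. A row lasts 1/8 s, in which the tool goes at most 62.5 mm and 10.7 degrees, less where a joint would pass 70% of its speed; a pose out of reach is approached as far as the arm can. A call with a number of a shift or a turn outside -1 to 1 is refused whole. A call with a gripper value outside its range is refused whole. The fingers move at their own pace and stop on an object; the grip force is fixed at half the most. Time passes only in rows, so rows that do not move let the fingers close. It gives the time, the measured TCP pose, the force and the opening at its end, in the units of the state.
- ctrl.read_state(): the state, without advancing time (a new reading comes with each control period).
- ctrl.get_image(name): name is "scene" or "top" or "wrist"; returns the picture (420x560x3 uint8, red, green, blue); there is no depth.
- ctrl.camera_info(name): a dict with "fovy" (degrees; the focal length in pixels is half the picture's height over the tangent of half this angle, whatever the lens; pixels are square), "cx", "cy" (the principal point, pixels), "k1" (the pictures are not rectified: a ray, as slopes to the right and down, at radius r is drawn at 1 + k1 r^2 times it, then the intrinsics apply), "R" (3x3) and "t" (3): a world point X has camera coordinates R X + t. Camera axes: x right, y down, z forward; pixel columns grow to the right and rows downward; lengths in mm; the calibration is good to about 2 mm. A picture is of the moment at which its call begins: read the wrist's pose just before it. camera_info takes no time and is no camera call; for the wrist camera it gives the pose at the moment of the call.
- ctrl.finish_job(): hands the job in, once; it reports no verdict.
Trained networks look in the newest picture that a camera, given by its name, has taken for a name from the list of things; names that differ only in an ending like _2 or _b are one class to them, and where a whole thing is asked for, a point or a joint stands for the part that bears it (a point fixed in the world has none). Each returns a list of dicts, best first, with "conf" (0 to 1); they miss things now and then, are a little off and sometimes report something else, mostly with a low value. They report only what shows in the picture. A call takes as long as a camera call.
- ctrl.search_frame(label, camera): "extent" ([centre column, centre row, width, height] in pixels, round what is visible of it).
- ctrl.silhouettes(label, camera): "region" (420x560 bool, what is visible of it) and "extent" ([centre column, centre row, width, height] in pixels, round what is visible of it).
- ctrl.mark_of(label, camera): "point" ([column, row] in pixels: a listed point, or the origin of a listed thing).
The state is a dict: "clock": time; "qpos": joint angles; "qd": joint speeds; "tau": joint torques, N m; "eef_pos": TCP position; "tool_rot": TCP orientation; "force": force on the tool from outside, world axes, zero at the start; "torque": the same for the moment, N m; "width": finger opening in mm.
Only numpy, scipy, OpenCV 4.12 (cv2) and the standard library are available. Lean on these libraries where they do the work, as an engineer would, in place of code of your own. Each camera call takes 0.05 s, during which the arm holds its last target.

## Working session

There is one attempt and no reset: what is moved stays moved. The work goes in short steps, Python scripts to look and compute and a tool call to move; the robot and the scene stay as the last step left them, time stands still between calls to the robot, and variables do not carry over. Pictures are saved under pics/ and viewed, and the job is handed in when it is done.

Besides the shell and the picture viewer there is one more tool, called after "Emit:" as name(argument=value, ...), one argument or row to a line, values as JSON. servo_tool: Moves the arm, as the interface text tells. Its arguments: {"type":"object","properties":{"rows":{"type":"array"}},"required":["rows"]}

```bash
mkdir -p pics; cat > h.py <<'E'
import numpy as np, cv2
from cell import ctrl
def cam(n):
    c=ctrl.camera_info(n); f=210/np.tan(np.radians(c['fovy'])/2)
    return c,f
def proj(n,X,c=None):
    c=c or ctrl.camera_info(n); f=210/np.tan(np.radians(c['fovy'])/2)
    p=np.array(c['R'])@np.array(X,float)+np.array(c['t']); s=p[:2]/p[2]
    s=s*(1+c['k1']*(s@s)); return s*f+[c['cx'],c['cy']]
def ray(n,px,c=None):
    c=c or ctrl.camera_info(n); f=210/np.tan(np.radians(c['fovy'])/2)
    d=(np.array(px,float)-[c['cx'],c['cy']])/f; s=d.copy()
    for _ in range(30): s=d/(1+c['k1']*(s@s))
    R=np.array(c['R']); o=-R.T@np.array(c['t']); v=R.T@np.array([s[0],s[1],1]); return o,v/np.linalg.norm(v)
def atz(n,px,z,c=None):
    o,v=ray(n,px,c); return o+v*(z-o[2])/v[2]
def save(n,f):
    im=ctrl.get_image(n); cv2.imwrite('pics/'+f,im[:,:,::-1]); return im
E
python3 - <<'E'
from h import *
s=ctrl.read_state(); print({k:np.round(v,3).tolist() for k,v in s.items()})
for n in ['scene','top','wrist']:
    save(n,n+'0.png')
    c=ctrl.camera_info(n); print(n,c['fovy'],c['k1'],-np.array(c['R']).T@c['t'])
    for l in ['tester','cover_hinge','bar_mid','cover_corner','pointer_tip','control_box','release_top','tin','brass_weight','mortar_cube']:
        print(l,[(np.round(d['point'],1).tolist(),round(d['conf'],2)) for d in ctrl.mark_of(l,n)[:2]])
print(ctrl.read_state()['clock'])
E
```

```text
{'clock': 0.0, 'qpos': [-1.283, 0.629, 0.038, 1.518, -0.027, 0.996, -0.02], 'qd': [0.001, 0.001, 0.001, -0.001, 0.001, -0.001, 0.001], 'tau': [0.001, -56.34, 1.227, -19.345, 0.011, 0.01, -0.0], 'eef_pos': [224.932, 609.189, 230.39], 'tool_rot': [-3.13, 1.569, -1.913], 'force': [0.578, -0.1, 0.564], 'torque': [0.045, 0.014, 0.051], 'width': 85.096}
scene 42.512997680903844 -0.07914119971513835 [ -36.60992418 -765.87234417 1099.40741135]
tester [([290.7, 262.9], 0.77)]
cover_hinge [([318.2, 212.4], 0.66)]
bar_mid [([265.1, 233.2], 0.72)]
cover_corner [([231.2, 223.4], 0.68), ([266.2, 232.3], 0.58)]
pointer_tip [([243.4, 166.6], 0.47)]
control_box [([177.0, 204.7], 0.64)]
release_top [([173.7, 185.6], 0.59)]
tin [([352.0, 352.6], 0.69)]
brass_weight [([405.7, 313.7], 0.7), ([244.6, 167.2], 0.19)]
mortar_cube [([225.6, 178.0], 0.73)]
top 45.063657188323965 -0.013700147054238625 [ 426.06502189  -27.14270112 1668.41134584]
tester [([291.4, 228.9], 0.81)]
cover_hinge [([294.4, 191.4], 0.9)]
bar_mid [([292.6, 247.7], 0.91)]
cover_corner [([259.6, 256.1], 0.96), ([172.4, 209.3], 0.29)]
pointer_tip [([247.8, 232.9], 0.64)]
control_box [([172.7, 262.1], 0.74)]
release_top [([167.1, 255.5], 0.65)]
tin [([383.6, 247.9], 0.74)]
brass_weight [([382.0, 192.0], 0.62)]
mortar_cube [([174.3, 208.2], 0.61)]
wrist 68.8946499028807 -0.010669041006609831 [149.23783988 638.60572788 372.58179246]
tester [([174.2, 382.5], 0.72)]
cover_hinge []
bar_mid []
cover_corner []
pointer_tip []
control_box [([175.9, 383.4], 0.75)]
release_top []
tin []
brass_weight []
mortar_cube []
1.65
```

View pics/scene0.png

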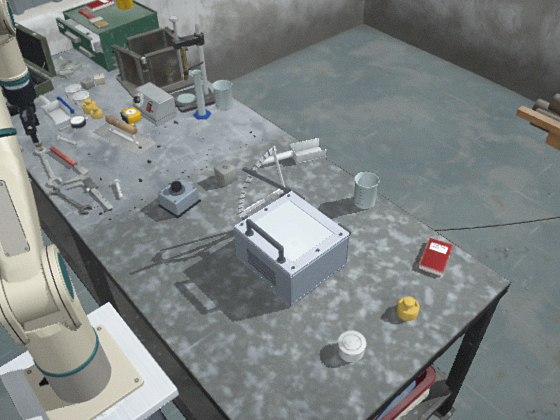

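View pics/top0.png

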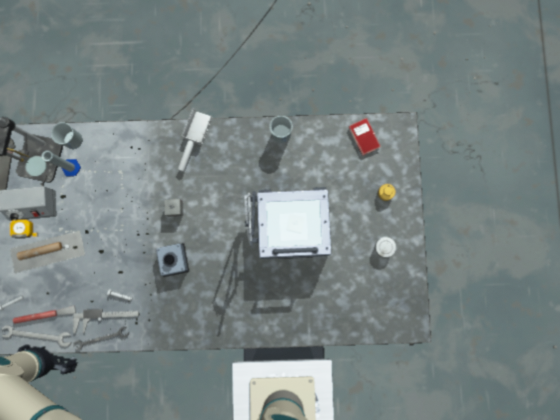

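```bash
python3 - <<'E'
from h import *
P={'tester':([290.7,262.9],[291.4,228.9],0),'hinge':([318.2,212.4],[294.4,191.4],122),'bar':([265.1,233.2],[292.6,247.7],167),'corner':([231.2,223.4],[259.6,256.1],122),
'ptip':([243.4,166.6],[247.8,232.9],None),'cbox':([177,204.7],[172.7,262.1],0),'rel':([173.7,185.6],[167.1,255.5],78),'tin':([352,352.6],[383.6,247.9],0),'brass':([405.7,313.7],[382,192],0),'cube':([225.6,178],[174.3,208.2],0)}
for k,(a,b,z) in P.items():
    o1,v1=ray('scene',a);o2,v2=ray('top',b)
    A=np.stack([v1,-v2],1);t=np.linalg.lstsq(A,o2-o1,rcond=None)[0]
    p,q=o1+v1*t[0],o2+v2*t[1]
    print(k,'tri',np.round((p+q)/2,1),'gap',round(np.linalg.norm(p-q),1), '' if z is None else (np.round(atz('scene',a,z),1),np.round(atz('top',b,z),1)))
E
```

```text
tester tri [579.  -49.6  -3.4] gap 10.4 (array([581.5, -54.6,   0. ]), array([574.4, -46.5,   0. ]))
hinge tri [677.5 -56.9 127.9] gap 3.0 (array([680.5, -51.9, 122. ]), array([679.6, -58. , 122. ]))
bar tri [505.2 -47.4 162.1] gap 3.2 (array([503.7, -52. , 167. ]), array([503.6, -46.5, 167. ]))
corner tri [481.3  54.5 135.6] gap 3.6 (array([487.1,  67. , 122. ]), array([483.3,  54.2, 122. ]))
ptip tri [544.3  76.5 271.5] gap 3.8 
cbox tri [478.  346.3  -2.4] gap 3.7 (array([478.5, 342.8,   0. ]), array([476.4, 346.7,   0. ]))
rel tri [491.2 353.   62.5] gap 10.6 (array([478.9, 339.2,  78. ]), array([495.1, 346.8,  78. ]))
tin tri [ 505.6 -350.9   -3.9] gap 6.7 (array([ 506.5, -354.3,    0. ]), array([ 502.8, -348. ,    0. ]))
brass tri [ 694.  -358.   -19.5] gap 5.1 (array([ 683.6, -366.5,    0. ]), array([ 689. , -352.5,    0. ]))
cube tri [655.3 338.8   6.2] gap 3.0 (array([660.5, 344.3,   0. ]), array([654.9, 340.9,   0. ]))
```

```bash
cat >> h.py <<'E'
from scipy.spatial.transform import Rotation as Ro
def pose():
    s=ctrl.read_state(); return np.array(s['eef_pos']),Ro.from_euler('xyz',s['tool_rot']).as_matrix()
def plan(tp,tR):
    p,R=pose(); d=R.T@(np.array(tp)-p)/750; w=np.degrees(Ro.from_matrix(R.T@tR).as_rotvec())/6
    return d,w
def down(jaw):  # tool x down, z = jaw direction yaw
    x=np.array([0,0,-1.]);z=np.array([np.cos(jaw),np.sin(jaw),0]);return np.stack([x,np.cross(z,x),z],1)
E
python3 - <<'E'
from h import *
p,R=pose();print(np.round(R,3))
c=ctrl.camera_info('wrist');print(np.round(c['R'],3))
for j in (0,np.pi/2,np.pi,-np.pi/2):
  d,w=plan([430,345,230],down(j));print(j,np.round(d,3),np.round(w,2))
for n,(x0,y0,x1,y1) in {'scene':(130,120,370,310),'top':(140,170,410,290)}.items():
  im=cv2.imread(f'pics/{n}0.png')[y0:y1,x0:x1]
  k=min(800/(x1-x0),600/(y1-y0));cv2.imwrite(f'pics/{n}0z.png',cv2.resize(im,None,fx=k,fy=k,interpolation=cv2.INTER_CUBIC))
E
```

```text
[[-0.    -0.938  0.346]
 [ 0.     0.346  0.938]
 [-1.     0.     0.   ]]
[[ 0.346  0.938  0.   ]
 [ 0.89  -0.329  0.317]
 [ 0.297 -0.11  -0.948]]
0 [ 0.002 -0.379 -0.237] [11.62 -0.   -0.  ]
1.5707963267948966 [ 0.002 -0.379 -0.237] [-3.38  0.   -0.  ]
3.141592653589793 [ 0.002 -0.379 -0.237] [-18.38   0.    -0.  ]
-1.5707963267948966 [ 0.002 -0.379 -0.237] [26.62 -0.   -0.  ]
```

View pics/scene0z.png

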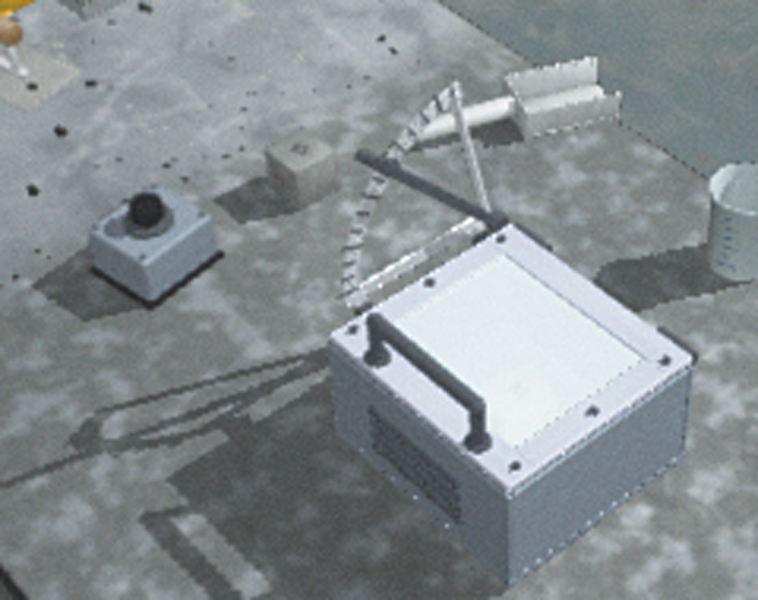

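View pics/top0z.png

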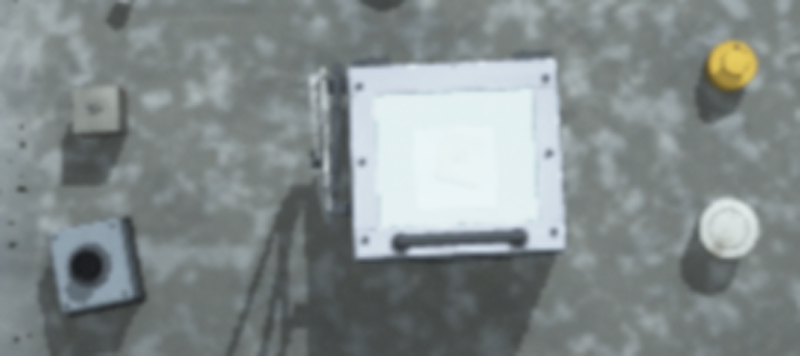

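View pics/wrist0.png

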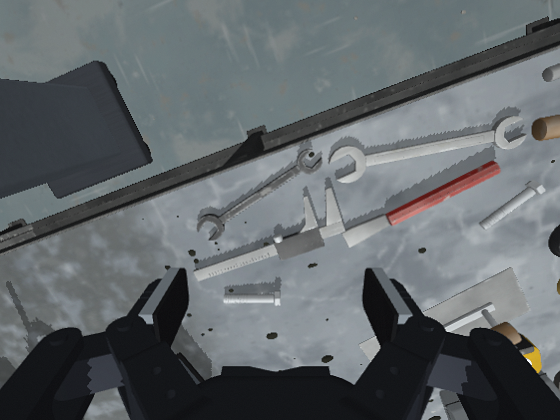

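```bash
cat >> h.py <<'E'
def rows(tp,tR,n,p=None,R=None):
    p0,R0=pose(); p=p0 if p is None else p; R=R0 if R is None else R
    rv=Ro.from_matrix(R.T@tR).as_rotvec(); out=[]
    Rc=R.copy()
    for i in range(n):
        d=Rc.T@(np.array(tp)-p)/n/750; w=np.degrees(rv)/n/6
        out.append(np.round(np.r_[d,w],3)); Rc=Rc@Ro.from_rotvec(rv/n).as_matrix()
    print(np.array(out)); 
E
python3 - <<'E'
from h import *
rows([487,346,200],down(-0.04),8)
E
```

```text
[[ 0.005 -0.056 -0.026  1.5   -0.    -0.   ]
 [ 0.005 -0.06  -0.017  1.5   -0.    -0.   ]
 [ 0.005 -0.061 -0.007  1.5   -0.    -0.   ]
 [ 0.005 -0.062  0.002  1.5   -0.    -0.   ]
 [ 0.005 -0.061  0.012  1.5   -0.    -0.   ]
 [ 0.005 -0.058  0.021  1.5   -0.    -0.   ]
 [ 0.005 -0.054  0.03   1.5   -0.    -0.   ]
 [ 0.005 -0.049  0.038  1.5   -0.    -0.   ]]
```

Emit:
servo_tool(
  rows=[
    {"dx": 0.005,"dy": -0.056,"dz": -0.026,"wx": 1,"fingers": 0},
    {"dx": 0.005,"dy": -0.06,"dz": -0.02,"wx": 1,"fingers": 0},
    {"dx": 0.005,"dy": -0.061,"dz": -0.014,"wx": 1,"fingers": 0},
    {"dx": 0.005,"dy": -0.062,"dz": -0.008,"wx": 1,"fingers": 0},
    {"dx": 0.005,"dy": -0.062,"dz": -0.002,"wx": 1,"fingers": 0},
  ],
)

```text
schema error: expected keys dx, dy, dz, wx, wy, wz, fingers
```

```bash
python3 - <<'E'
from h import *
print(pose());rows([487,346,200],down(-0.04),6)
E
```

```text
(array([225.1586474 , 609.76789649, 231.31842428]), array([[-3.40556061e-05, -9.38074689e-01,  3.46433076e-01],
       [ 2.17881833e-05,  3.46433076e-01,  9.38074690e-01],
       [-9.99999999e-01,  3.94948495e-05,  8.64095489e-06]]))
[[ 7.000e-03 -7.500e-02 -3.500e-02  2.001e+00 -0.000e+00 -0.000e+00]
 [ 7.000e-03 -8.000e-02 -1.800e-02  2.001e+00 -0.000e+00 -0.000e+00]
 [ 7.000e-03 -8.300e-02 -1.000e-03  2.001e+00 -0.000e+00 -0.000e+00]
 [ 7.000e-03 -8.100e-02  1.600e-02  2.001e+00 -0.000e+00 -0.000e+00]
 [ 7.000e-03 -7.600e-02  3.200e-02  2.001e+00 -0.000e+00 -0.000e+00]
 [ 7.000e-03 -6.800e-02  4.700e-02  2.001e+00 -0.000e+00 -0.000e+00]]
```

Emit:
servo_tool(
  rows=[
    {"dx": 0.005,"dy": -0.056,"dz": -0.026,"wx": 1,"wy": 0,"wz": 0,"fingers": 0},
    {"dx": 0.005,"dy": -0.06,"dz": -0.02,"wx": 1,"wy": 0,"wz": 0,"fingers": 0},
    {"dx": 0.005,"dy": -0.061,"dz": -0.014,"wx": 1,"wy": 0,"wz": 0,"fingers": 0},
    {"dx": 0.005,"dy": -0.062,"dz": -0.008,"wx": 1,"wy": 0,"wz": 0,"fingers": 0},
    {"dx": 0.005,"dy": -0.062,"dz": -0.002,"wx": 1,"wy": 0,"wz": 0,"fingers": 0},
  ],
)

```text
clock: 2.28
eef_pos: [390.7, 442.2, 212.6]
tool_rot: [0.205, 1.57, 0.895]
force: [0.6, 0.2, -0.0]
width: 85.3
```

```bash
python3 - <<'E'
from h import *
print(pose());rows([487,346,200],down(-0.04),7)
E
```

```text
(array([390.7037747 , 442.16686863, 212.61935023]), array([[ 3.42663521e-04, -6.36572830e-01,  7.71216516e-01],
       [ 4.27712292e-04,  7.71216584e-01,  6.36572696e-01],
       [-9.99999850e-01,  1.11728542e-04,  5.36537814e-04]]))
[[ 0.002 -0.026  0.002  0.996  0.001 -0.   ]
 [ 0.002 -0.025  0.005  0.996  0.001 -0.   ]
 [ 0.002 -0.025  0.008  0.996  0.001 -0.   ]
 [ 0.002 -0.024  0.01   0.996  0.001 -0.   ]
 [ 0.002 -0.023  0.013  0.996  0.001 -0.   ]
 [ 0.002 -0.021  0.015  0.996  0.001 -0.   ]
 [ 0.002 -0.019  0.017  0.996  0.001 -0.   ]]
```

Emit:
servo_tool(
  rows=[
    {"dx": 0.003,"dy": -0.036,"dz": 0.004,"wx": 1,"wy": 0,"wz": 0,"fingers": 0},
    {"dx": 0.003,"dy": -0.035,"dz": 0.008,"wx": 1,"wy": 0,"wz": 0,"fingers": 0},
    {"dx": 0.003,"dy": -0.033,"dz": 0.012,"wx": 1,"wy": 0,"wz": 0,"fingers": 0},
    {"dx": 0.003,"dy": -0.031,"dz": 0.016,"wx": 1,"wy": 0,"wz": 0,"fingers": 0},
    {"dx": 0.003,"dy": -0.028,"dz": 0.02,"wx": 1,"wy": 0,"wz": 0,"fingers": 0},
  ],
)

```text
clock: 2.9
eef_pos: [488.8, 354.3, 201.4]
tool_rot: [1.005, 1.57, 1.172]
force: [0.6, 0.2, 0.1]
width: 85.8
```

```bash
python3 - <<'E'
from h import *
print(pose());im=save('wrist','wrist1.png'); c=ctrl.camera_info('wrist')
for l in ['control_box','release_top']:
    for d in ctrl.mark_of(l,'wrist')[:2]:
        print(l,d['conf'],np.round(d['point'],1),np.round(atz('wrist',d['point'],78 if 'rel' in l else 0,c),1))
for d in ctrl.silhouettes('release','wrist')[:1]:
    print(d['conf'],d['extent'],atz('wrist',d['extent'][:2],78,c))
save('top','top1.png');save('scene','scene1.png')
E
```

```text
(array([488.79433031, 354.32568052, 201.35397399]), array([[ 1.19242490e-04, -1.65576110e-01,  9.86197008e-01],
       [ 2.82616786e-04,  9.86196981e-01,  1.65576071e-01],
       [-9.99999953e-01,  2.58972126e-04,  1.64391172e-04]]))
release_top 0.87 [269.9 210.7] [489.9 341.9  78. ]
0.75 [423.6, 225.6, 74.2, 54.6] [633.53412582 349.89248502  78.        ]
```

View pics/wrist1.png

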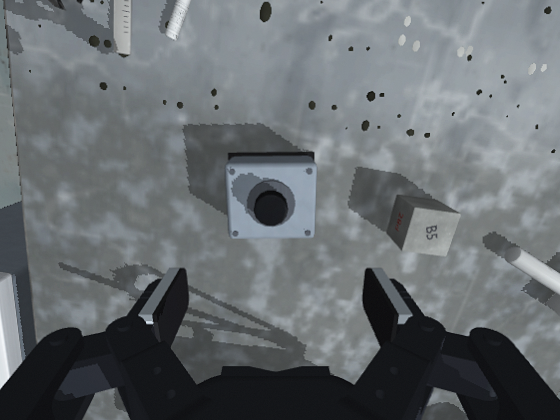

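```bash
python3 - <<'E'
from h import *
c=ctrl.camera_info('wrist')
print(atz('wrist',[272,199],54,c), atz('wrist',[271,207],78,c))
rows([490,342,92],down(-0.04),5)
E
```

```text
[485.10900914 351.95953539  54.        ] [484.53829273 351.39434688  78.        ]
[[ 0.029 -0.004  0.     0.406 -0.002 -0.002]
 [ 0.029 -0.004  0.     0.406 -0.002 -0.002]
 [ 0.029 -0.004  0.     0.406 -0.002 -0.002]
 [ 0.029 -0.004  0.001  0.406 -0.002 -0.002]
 [ 0.029 -0.004  0.001  0.406 -0.002 -0.002]]
```

```bash
python3 - <<'E'
from h import *
im=save('wrist','wrist2.png'); c=ctrl.camera_info('wrist');print(pose())
for l in ['control_box','release_top']:
    for d in ctrl.mark_of(l,'wrist')[:2]:
        print(l,d['conf'],np.round(d['point'],1),np.round(atz('wrist',d['point'],78 if 'rel' in l else 0,c),1))
for d in ctrl.silhouettes('control_box','wrist')[:1]:
    print(d['conf'],d['extent'],atz('wrist',d['extent'][:2],54,c))
cv2.imwrite('pics/w2z.png',cv2.resize(im[130:260,200:340,::-1],None,fx=4,fy=4))
E
```

```text
(array([486.96251581, 356.19056713, 201.33310868]), array([[-8.68285721e-04, -1.71844904e-01,  9.85123634e-01],
       [ 9.14636258e-04,  9.85123457e-01,  1.71845679e-01],
       [-9.99999205e-01,  1.05024094e-03, -6.98193052e-04]]))
control_box 0.57 [274.  190.5] [487.8 346.6   0. ]
release_top 0.77 [272.7 214. ] [487.2 345.   78. ]
0.6 [274.0, 197.2, 91.6, 87.7] [486.75573331 354.13312917  54.        ]
```

View pics/w2z.png

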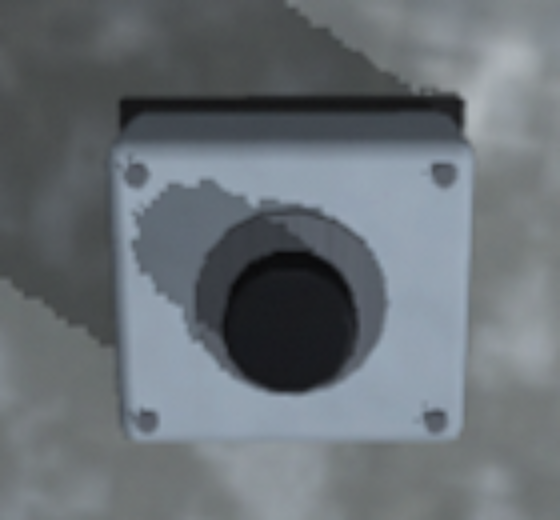

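```bash
python3 - <<'E'
from h import *
c=ctrl.camera_info('wrist')
print(atz('wrist',[272.8,203.3],54,c), atz('wrist',[272.7,211.3],78,c))
rows([487,347,92],down(-0.04),5)
E
```

```text
[487.20908919 347.17246917  54.        ] [487.31865301 347.03679346  78.        ]
[[ 0.029 -0.002 -0.001  0.404 -0.001 -0.001]
 [ 0.029 -0.002 -0.     0.404 -0.001 -0.001]
 [ 0.029 -0.002 -0.     0.404 -0.001 -0.001]
 [ 0.029 -0.002 -0.     0.404 -0.001 -0.001]
 [ 0.029 -0.002 -0.     0.404 -0.001 -0.001]]
```

Emit:
servo_tool(
  rows=[
    {"dx": 0.025,"dy": -0.002,"dz": 0,"wx": 0.4,"wy": 0,"wz": 0,"fingers": 1},
    {"dx": 0.029,"dy": -0.003,"dz": 0,"wx": 0.4,"wy": 0,"wz": 0,"fingers": 1},
    {"dx": 0.029,"dy": -0.003,"dz": 0,"wx": 0.4,"wy": 0,"wz": 0,"fingers": 1},
    {"dx": 0.029,"dy": -0.003,"dz": 0,"wx": 0.4,"wy": 0,"wz": 0,"fingers": 1},
    {"dx": 0.029,"dy": -0.002,"dz": 0,"wx": 0.4,"wy": 0,"wz": 0,"fingers": 1},
  ],
)

```text
clock: 4.03
eef_pos: [488.7, 345.6, 95.0]
tool_rot: [1.464, 1.57, 1.424]
force: [-0.4, 0.2, 0.6]
width: 0.1
```

```bash
python3 - <<'E'
from h import *
p,R=pose();print(p,ctrl.read_state()['width'],ctrl.read_state()['force']);rows([487,347,69],down(-0.04),4)
E
```

```text
[488.72610541 345.55860611  94.97214028] 0.06378840618570139 [-0.42132207  0.20115976  0.59329901]
[[ 0.009  0.    -0.001 -0.     0.    -0.001]
 [ 0.009  0.    -0.001 -0.     0.    -0.001]
 [ 0.009  0.    -0.001 -0.     0.    -0.001]
 [ 0.009  0.    -0.001 -0.     0.    -0.001]]
```

Emit:
servo_tool(
  rows=[
    {"dx": 0.01,"dy": 0,"dz": -0.001,"wx": 0,"wy": 0,"wz": 0,"fingers": 1},
    {"dx": 0.01,"dy": 0,"dz": -0.001,"wx": 0,"wy": 0,"wz": 0,"fingers": 1},
    {"dx": 0.01,"dy": 0,"dz": 0,"wx": 0,"wy": 0,"wz": 0,"fingers": 1},
    {"dx": 0.003,"dy": 0,"dz": 0,"wx": 0,"wy": 0,"wz": 0,"fingers": 1},
    {"dx": 0,"dy": 0,"dz": 0,"wx": 0,"wy": 0,"wz": 0,"fingers": 1},
  ],
)

```text
clock: 4.65
eef_pos: [487.6, 345.8, 71.4]
tool_rot: [1.236, 1.57, 1.197]
force: [-0.9, 0.5, 4.7]
width: -0.2
```

Emit:
servo_tool(
  rows=[
    {"dx": 0.003,"dy": 0,"dz": 0,"wx": 0,"wy": 0,"wz": 0,"fingers": 1},
    {"dx": 0,"dy": 0,"dz": 0,"wx": 0,"wy": 0,"wz": 0,"fingers": 1},
  ],
)

```text
clock: 4.9
eef_pos: [487.7, 345.8, 70.0]
tool_rot: [1.272, 1.569, 1.233]
force: [-2.1, -0.3, 12.0]
width: 0.1
```

Emit:
servo_tool(
  rows=[
    {"dx": -0.04,"dy": 0,"dz": 0,"wx": 0,"wy": 0,"wz": 0,"fingers": 1},
    {"dx": -0.08,"dy": 0,"dz": 0,"wx": 0,"wy": 0,"wz": 0,"fingers": 1},
    {"dx": -0.08,"dy": 0,"dz": 0,"wx": 0,"wy": 0,"wz": 0,"fingers": 0.3},
    {"dx": -0.07,"dy": -0.02,"dz": 0,"wx": 0,"wy": 0,"wz": 0,"fingers": 0},
    {"dx": -0.04,"dy": -0.06,"dz": 0,"wx": 0,"wy": 0,"wz": 0,"fingers": 0},
  ],
)

```text
clock: 5.52
eef_pos: [485.9, 287.1, 303.5]
tool_rot: [0.683, 1.566, 0.647]
force: [-0.2, -0.5, -0.1]
width: 54.3
```

```bash
python3 - <<'E'
from h import *
p,R=pose();print(p);print(R);rows([480,-45,310],down(-0.04),6)
save('wrist','wrist3.png')
E
```

```text
[485.87292732 287.05056846 303.54891153]
[[ 0.00388195  0.03541768  0.99936506]
 [ 0.00293511  0.99936788 -0.03542918]
 [-0.99998816  0.00307078  0.00377554]]
[[-0.002 -0.074  0.001  0.007  0.006 -0.005]
 [-0.002 -0.074  0.001  0.007  0.006 -0.005]
 [-0.002 -0.074  0.001  0.007  0.006 -0.005]
 [-0.002 -0.074  0.001  0.007  0.006 -0.005]
 [-0.002 -0.074  0.002  0.007  0.006 -0.005]
 [-0.001 -0.074  0.002  0.007  0.006 -0.005]]
```

View pics/wrist3.png

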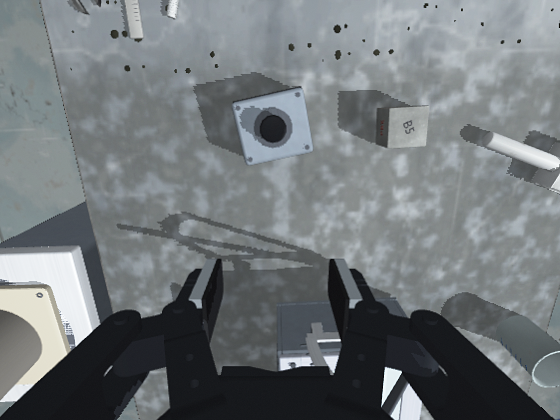

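Emit:
servo_tool(
  rows=[
    {"dx": -0.002,"dy": -0.08,"dz": 0,"wx": 0,"wy": 0,"wz": 0,"fingers": 0},
    {"dx": -0.002,"dy": -0.08,"dz": 0,"wx": 0,"wy": 0,"wz": 0,"fingers": 0},
    {"dx": -0.002,"dy": -0.08,"dz": 0,"wx": 0,"wy": 0,"wz": 0,"fingers": 0},
    {"dx": 0,"dy": -0.08,"dz": 0,"wx": 0,"wy": 0,"wz": 0,"fingers": 0},
    {"dx": 0,"dy": -0.08,"dz": 0,"wx": 0,"wy": 0,"wz": 0,"fingers": 0},
  ],
)

```text
clock: 6.2
eef_pos: [472.8, -16.7, 305.4]
tool_rot: [-0.588, 1.57, -0.628]
force: [0.7, -0.1, 0.9]
width: 85.6
```

Emit:
servo_tool(
  rows=[
    {"dx": 0,"dy": -0.02,"dz": 0,"wx": 0,"wy": 0,"wz": 0,"fingers": 0},
    {"dx": 0,"dy": 0,"dz": 0,"wx": 0,"wy": 0,"wz": 0,"fingers": 0},
    {"dx": 0,"dy": 0,"dz": 0,"wx": 0,"wy": 0,"wz": 0,"fingers": 0},
  ],
)

```text
clock: 6.58
eef_pos: [472.8, -27.6, 305.2]
tool_rot: [2.184, 1.57, 2.147]
force: [0.6, 0.2, -0.7]
width: 85.6
```

```bash
python3 - <<'E'
from h import *
p,R=pose();print(p);print(R)
c=ctrl.camera_info('wrist')
im=save('wrist','wrist4.png')
for l,z in [('bar_mid',167),('cover_hinge',122),('cover_corner',122),('pointer_tip',271)]:
    for d in ctrl.mark_of(l,'wrist')[:2]:
        print(l,d['conf'],np.round(d['point'],1),np.round(atz('wrist',d['point'],z,c),1))
np.save('c4.npy',c,allow_pickle=True)
save('scene','scene4.png');save('top','top4.png')
E
```

```text
[472.75712994 -27.63031483 305.22009056]
[[-5.50584366e-04  3.71329297e-02  9.99310183e-01]
 [ 8.48052014e-04  9.99309993e-01 -3.71324553e-02]
 [-9.99999489e-01  8.27022464e-04 -5.81695115e-04]]
bar_mid 0.91 [299.5 218.9] [496.1 -49.7 167. ]
cover_hinge 0.75 [458.5 201.4] [676.3 -52.3 122. ]
cover_corner 0.56 [281.5 105.2] [482.7  55.9 122. ]
cover_corner 0.56 [392.4  78. ] [592.2  77.4 122. ]
pointer_tip 0.95 [391.5  77.1] [538.5  67.2 271. ]
pointer_tip 0.19 [299.1 343.6] [ 487.4 -105.4  271. ]
```

View pics/wrist4.png

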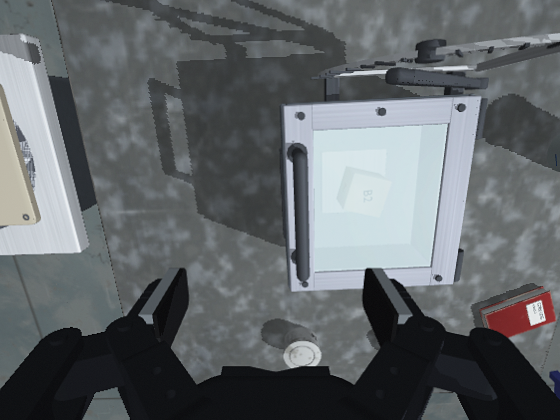

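View pics/scene4.png

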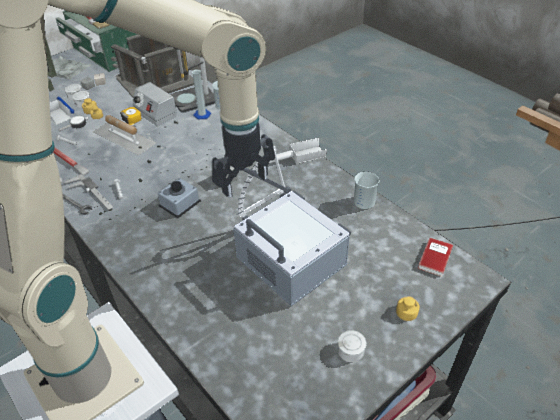

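```bash
python3 - <<'E'
from h import *
from scipy.optimize import least_squares
c4=np.load('c4.npy',allow_pickle=True).item()
obs=[('w','top',(-98,108,126),(283,104),1),('w','top',(-98,-108,126),(292,291),1),('w','bar',(-85,0,167),(299.5,216),1),
('w','h',(95,0,122),(458.5,201.4),2),
('top','h',(95,0,122),(294.4,191.4),1),('top','b',(-85,0,167),(292.6,247.7),1),('top','c',(-98,108,122),(259.6,256.1),1.),('top','t',(0,0,0),(291.4,228.9),2),
('scene','h',(95,0,122),(318.2,212.4),2),('scene','b',(-85,0,167),(265.1,233.2),2),('scene','c',(-98,108,122),(231.2,223.4),3)]
C={'w':c4,'top':ctrl.camera_info('top'),'scene':ctrl.camera_info('scene')}
W=lambda x,l:np.r_[x[0]+np.cos(x[2])*l[0]-np.sin(x[2])*l[1],x[1]+np.sin(x[2])*l[0]+np.cos(x[2])*l[1],l[2]]
def f(x): return np.concatenate([(proj(o[0],W(x,o[2]),C[o[0]])-o[3])/o[4] for o in obs])
r=least_squares(f,[585,-50,-.04],loss='soft_l1');x=r.x
print(x);print(np.round(f(x).reshape(-1,2),1))
ow=obs[:4]
def g(x): return np.concatenate([(proj('w',W(x,o[2]),c4)-o[3])/o[4] for o in ow])
r=least_squares(g,x);print('wrist only',r.x,np.round(r.fun,1))
for nm,xx in (('all',x),('w',r.x)):
  print('bar',W(xx,(-85,0,167)))
  tip=lambda a:(95-207*np.cos(a),119,122+207*np.sin(a))
  for cam_,px in (('w',(391.5,77.1)),('w',(388,77)),('scene',(243.4,166.6)),('scene',(244.6,169)),('top',(247.8,232.9))):
    q=least_squares(lambda a:proj(cam_,W(xx,tip(a[0])),C[cam_])-px,[.8]); print(cam_,q.x,np.round(q.fun,1))
E
```

```text
[ 5.82609470e+02 -5.01065218e+01  2.63983968e-03]
[[ 0.2 -0.7]
 [-3.2  0.5]
 [ 1.5  3.4]
 [ 0.8 -1.1]
 [-2.6  0.7]
 [ 1.4  2. ]
 [-1.1 -0.3]
 [ 0.5 -1.2]
 [-0.7  0.1]
 [-1.2  0.4]
 [ 0.5  0.8]]
wrist only [ 5.82890815e+02 -4.85709760e+01  1.12320443e-02] [-0.5 -1.4 -2.3 -0.1  1.8  2.6  1.  -2.1]
bar [497.6097661 -50.3309079 167.       ]
w [0.82618299] [-0.4 -3.7]
w [0.81725639] [-0.3 -3.2]
scene [0.85403804] [0. 0.]
scene [0.83815849] [-1.9 -1.2]
top [0.86148695] [ 3.  -0.2]
bar [497.89617642 -49.52567973 167.        ]
w [0.8285634] [-0.7 -6.1]
w [0.8197011] [-0.6 -5.6]
scene [0.85653931] [-0.4 -0.3]
scene [0.84050778] [-2.4 -1.5]
top [0.86584259] [ 2.5 -0.2]
```

```bash
python3 - <<'E'
from h import *
c4=np.load('c4.npy',allow_pickle=True).item()
T=[atz('top',p,126)[:2] for p in [(260.5,257.1),(330.7,254),(258.1,191.9),(327.7,189.6)]]
print(np.round(T,1)); print('yaw y',np.arctan2(-(T[0]-T[1])[0],(T[0]-T[1])[1]),'x',np.arctan2(*(T[2]-T[0])[::-1]),np.arctan2(*(T[3]-T[1])[::-1]))
im=cv2.imread('pics/wrist4.png'); cv2.imwrite('pics/w4z.png',cv2.resize(im[50:310,260:520],None,fx=2.3,fy=2.3,interpolation=cv2.INTER_CUBIC))
im=cv2.imread('pics/top4.png')
cv2.imwrite('pics/t4z.png',cv2.resize(im[170:280,235:345],None,fx=5.4,fy=5.4,interpolation=cv2.INTER_CUBIC))
E
```

```text
[[ 480.    51.4]
 [ 483.2 -162.1]
 [ 680.7   54.1]
 [ 681.6 -160.8]]
yaw y 0.014860106541102 x 0.013805223540179136 0.006814966935648402
```

View pics/w4z.png

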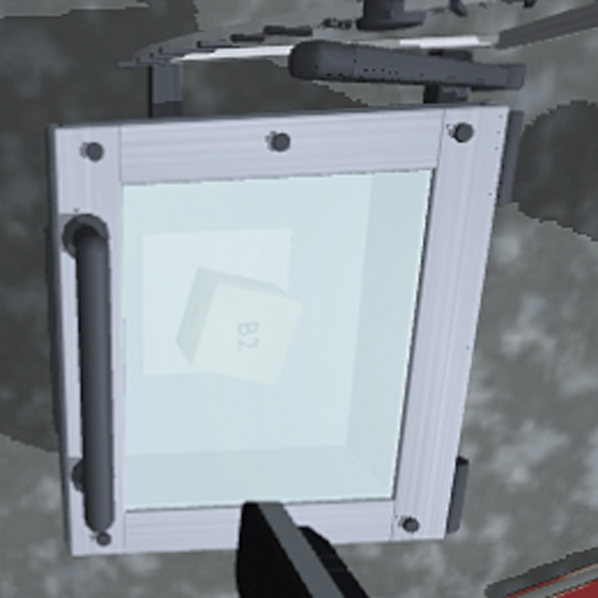

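View pics/t4z.png

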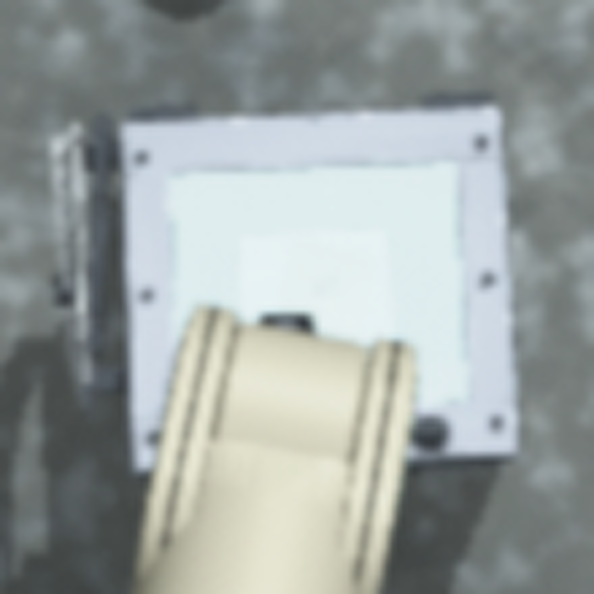

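```bash
python3 - <<'E'
from h import *
c4=np.load('c4.npy',allow_pickle=True).item()
T=[atz('w',p,126,c4)[:2] for p in [(282.6,105.7),(291.3,291.7),(480.9,95.2),(453.5,284.8)]]
print(np.round(T,1)); print('yaw y',np.arctan2(-(T[0]-T[1])[0],(T[0]-T[1])[1]),'x',np.arctan2(*(T[2]-T[0])[::-1]),np.arctan2(*(T[3]-T[1])[::-1]))
for p in [(301,148),(303.5,280),(300,165),(302.5,262)]: print(atz('w',p,167,c4))
p,R=pose();print(p)
rows([498,-50,165],down(0.01),5)
E
```

```text
[[ 483.7   55.4]
 [ 488.  -158.8]
 [ 679.6   58.5]
 [ 684.  -156.7]]
yaw y 0.019986856538018773 x 0.015627987730938875 0.010523494762659237
[498.28394474  18.42504894 167.        ]
[ 499.49325317 -117.84968415  167.        ]
[497.20199941   3.01001937 167.        ]
[498.62703342 -96.77591459 167.        ]
[472.65288408 -28.91731231 305.47012514]
[[ 0.037 -0.005  0.007 -0.093 -0.    -0.   ]
 [ 0.037 -0.005  0.007 -0.093 -0.    -0.   ]
 [ 0.037 -0.005  0.007 -0.093 -0.    -0.   ]
 [ 0.037 -0.006  0.007 -0.093 -0.    -0.   ]
 [ 0.037 -0.006  0.007 -0.093 -0.    -0.   ]]
```

Emit:
servo_tool(
  rows=[
    {"dx": 0.01,"dy": -0.015,"dz": 0.02,"wx": -0.2,"wy": 0,"wz": 0,"fingers": 0},
    {"dx": 0.03,"dy": -0.015,"dz": 0.015,"wx": -0.2,"wy": 0,"wz": 0,"fingers": 0},
    {"dx": 0.04,"dy": 0,"dz": 0,"wx": -0.05,"wy": 0,"wz": 0,"fingers": 0},
    {"dx": 0.04,"dy": 0,"dz": 0,"wx": 0,"wy": 0,"wz": 0,"fingers": 0},
    {"dx": 0.02,"dy": 0,"dz": 0,"wx": 0,"wy": 0,"wz": 0,"fingers": 0},
  ],
)

```text
clock: 7.55
eef_pos: [497.5, -52.5, 199.2]
tool_rot: [3.099, 1.569, 3.106]
force: [0.9, 0.0, -0.3]
width: 85.7
```

```bash
python3 - <<'E'
from h import *
c=ctrl.camera_info('wrist')
im=save('wrist','wrist5.png'); p,R=pose();print(p,np.arctan2(R[1,2],R[0,2]))
for l,z in [('bar_mid',167),('cover_corner',122),('pointer_tip',271)]:
    for d in ctrl.mark_of(l,'wrist')[:1]:
        print(l,d['conf'],np.round(d['point'],1),np.round(atz('wrist',d['point'],z,c),1))
rows([498.5,-50,147],down(0.013),3)
E
```

```text
[496.92086949 -52.45674064 198.17478327] 0.0077493736603146506
bar_mid 0.56 [269.4 246.1] [494.4 -52.7 167. ]
cover_corner 0.81 [254.3  62.1] [483.5  57.2 122. ]
[[ 0.024  0.001 -0.    -0.017  0.003  0.   ]
 [ 0.024  0.001 -0.    -0.017  0.003  0.   ]
 [ 0.024  0.001 -0.    -0.017  0.003  0.   ]]
```

View pics/wrist5.png

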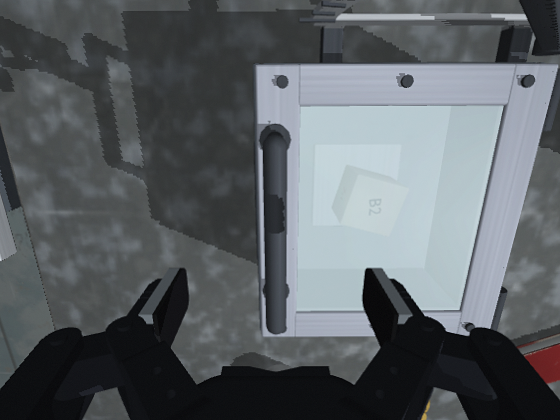

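Emit:
servo_tool(
  rows=[
    {"dx": 0.022,"dy": 0.001,"dz": 0,"wx": 0,"wy": 0,"wz": 0,"fingers": 0},
    {"dx": 0.024,"dy": 0.001,"dz": 0,"wx": 0,"wy": 0,"wz": 0,"fingers": 0},
    {"dx": 0.022,"dy": 0,"dz": 0,"wx": 0,"wy": 0,"wz": 0,"fingers": 0},
    {"dx": 0,"dy": 0,"dz": 0,"wx": 0,"wy": 0,"wz": 0,"fingers": 0},
  ],
)

```text
clock: 8.25
eef_pos: [498.3, -51.2, 149.8]
tool_rot: [1.768, 1.571, 1.776]
force: [0.1, 0.3, -0.1]
width: 85.5
```

```bash
python3 - <<'E'
from h import *
save('wrist','wrist6.png'); p,R=pose();print(p)
E
```

```text
[498.76831989 -51.38905563 150.36291546]
```

View pics/wrist6.png

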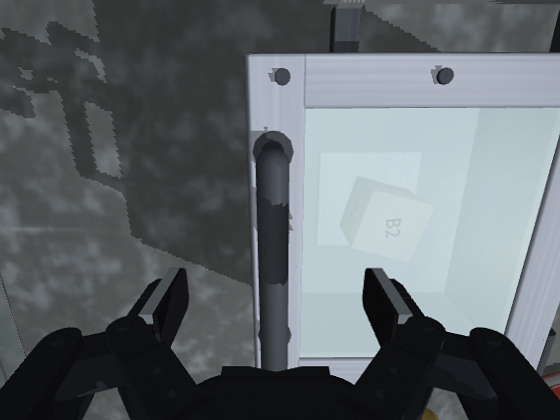

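Bar at column ~273 centred between the pads (186/365). Dropping 3 mm more and closing.

Emit:
servo_tool(
  rows=[
    {"dx": 0.003,"dy": 0,"dz": 0,"wx": 0,"wy": 0,"wz": 0,"fingers": 1},
    {"dx": 0,"dy": 0,"dz": 0,"wx": 0,"wy": 0,"wz": 0,"fingers": 1},
    {"dx": 0,"dy": 0,"dz": 0,"wx": 0,"wy": 0,"wz": 0,"fingers": 1},
    {"dx": 0,"dy": 0,"dz": 0,"wx": 0,"wy": 0,"wz": 0,"fingers": 1},
    {"dx": 0,"dy": 0,"dz": 0,"wx": 0,"wy": 0,"wz": 0,"fingers": 1},
  ],
)

```text
clock: 8.93
eef_pos: [497.4, -51.3, 147.6]
tool_rot: [2.802, 1.569, 2.809]
force: [-3.6, -0.2, 5.4]
width: 12.0
```

Emit:
servo_tool(
  rows=[
    {"dx": 0,"dy": 0,"dz": 0,"wx": 0,"wy": 0,"wz": 0,"fingers": 1},
    {"dx": 0,"dy": 0,"dz": 0,"wx": 0,"wy": 0,"wz": 0,"fingers": 1},
  ],
)

```text
clock: 9.18
eef_pos: [497.4, -51.3, 147.6]
tool_rot: [2.802, 1.569, 2.81]
force: [-2.0, 0.1, 4.9]
width: 12.1
```

```bash
python3 - <<'E'
from h import *
save('wrist','wrist7.png'); p,R=pose();print(p,R); s=ctrl.read_state();print(s['width'],s['force'],s['torque'],s['clock'])
E
```

```text
[497.39179372 -51.27566712 147.59187481] [[-1.41833420e-03 -7.64129445e-03  9.99969799e-01]
 [ 5.03346348e-04  9.99970673e-01  7.64201506e-03]
 [-9.99998867e-01  5.14170078e-04 -1.41444638e-03]]
12.061903902694716 [-1.99051132 -0.01076884  4.64369913] [0.05883627 0.59604788 0.09348417] 9.225
```

View pics/wrist7.png

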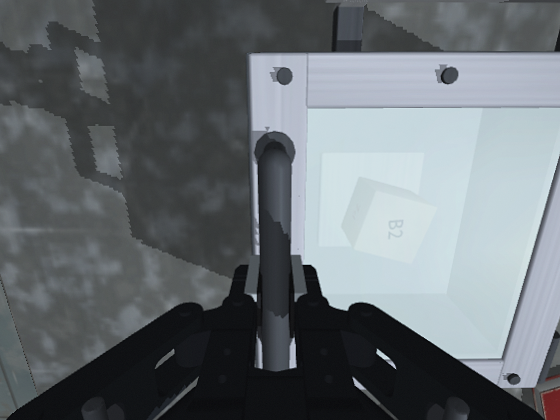

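```bash
python3 - <<'E'
import numpy as np
a=np.array([0,.05,.12,.19,.26,.33,.40,.47,.54,.61,.68,.75,.78,.80,.82,.84,.86])
X=180*(1-np.cos(a))+45*np.sin(a);Z=180*np.sin(a)+45*(np.cos(a)-1)
for i in range(1,len(a)):print(a[i],'dx %.4f dz %.4f dy %.5f'%(-(Z[i]-Z[i-1])/750,(X[i]-X[i-1])/750,.006*(X[i]-X[i-1])/750), X[i].round(1),Z[i].round(1))
E
```

```text
0.05 dx -0.0119 dz 0.0033 dy 0.00002 2.5 8.9
0.12 dx -0.0164 dz 0.0056 dy 0.00003 6.7 21.2
0.19 dx -0.0159 dz 0.0067 dy 0.00004 11.7 33.2
0.26 dx -0.0154 dz 0.0078 dy 0.00005 17.6 44.8
0.33 dx -0.0149 dz 0.0089 dy 0.00005 24.3 55.9
0.4 dx -0.0142 dz 0.0099 dy 0.00006 31.7 66.5
0.47 dx -0.0135 dz 0.0109 dy 0.00007 39.9 76.6
0.54 dx -0.0127 dz 0.0118 dy 0.00007 48.7 86.1
0.61 dx -0.0118 dz 0.0127 dy 0.00008 58.2 95.0
0.68 dx -0.0109 dz 0.0135 dy 0.00008 68.3 103.2
0.75 dx -0.0099 dz 0.0142 dy 0.00009 79.0 110.6
0.78 dx -0.0039 dz 0.0063 dy 0.00004 83.7 113.6
0.8 dx -0.0025 dz 0.0043 dy 0.00003 86.9 115.5
0.82 dx -0.0024 dz 0.0043 dy 0.00003 90.1 117.3
0.84 dx -0.0024 dz 0.0044 dy 0.00003 93.4 119.1
0.86 dx -0.0023 dz 0.0044 dy 0.00003 96.7 120.8
```

Emit:
servo_tool(
  rows=[
    {"dx": -0.0119,"dy": 0,"dz": 0.0033,"wx": 0,"wy": 0,"wz": 0,"fingers": 1},
    {"dx": -0.0164,"dy": 0,"dz": 0.0056,"wx": 0,"wy": 0,"wz": 0,"fingers": 1},
    {"dx": -0.0159,"dy": 0,"dz": 0.0067,"wx": 0,"wy": 0,"wz": 0,"fingers": 1},
  ],
)

```text
clock: 9.6
eef_pos: [508.6, -51.1, 180.8]
tool_rot: [3.032, 1.567, 3.039]
force: [-2.3, -1.1, -5.8]
width: 12.0
```

```bash
python3 - <<'E'
from h import *
save('scene','scene8.png');save('wrist','wrist8.png'); p,R=pose();print(p); s=ctrl.read_state();print(s['width'],s['force'],s['torque'],s['clock'])
E
```

```text
[508.93435103 -51.12377834 181.66134939]
12.40296853183914 [-5.93182081 -0.21323876  0.69066338] [-0.10401142  1.17652742  0.08197069] 9.7
```

View pics/scene8.png

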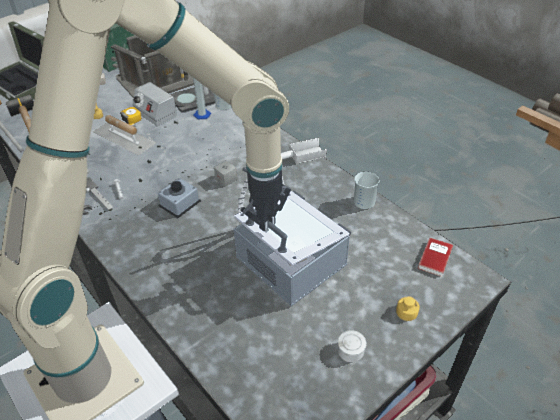

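Emit:
servo_tool(
  rows=[
    {"dx": -0.0154,"dy": 0,"dz": 0.0078,"wx": 0,"wy": 0,"wz": 0,"fingers": 1},
    {"dx": -0.0149,"dy": 0,"dz": 0.0089,"wx": 0,"wy": 0,"wz": 0,"fingers": 1},
    {"dx": -0.0142,"dy": 0,"dz": 0.0099,"wx": 0,"wy": 0,"wz": 0,"fingers": 1},
    {"dx": -0.0135,"dy": 0,"dz": 0.0109,"wx": 0,"wy": 0,"wz": 0,"fingers": 1},
  ],
)

```text
clock: 10.2
eef_pos: [535.1, -50.7, 224.6]
tool_rot: [2.944, 1.564, 2.952]
force: [-11.2, 0.2, 2.9]
width: 12.2
```

Emit:
servo_tool(
  rows=[
    {"dx": -0.0127,"dy": 0,"dz": 0.0118,"wx": 0,"wy": 0,"wz": 0,"fingers": 1},
    {"dx": -0.0118,"dy": 0,"dz": 0.0127,"wx": 0,"wy": 0,"wz": 0,"fingers": 1},
    {"dx": -0.0109,"dy": 0,"dz": 0.0135,"wx": 0,"wy": 0,"wz": 0,"fingers": 1},
    {"dx": -0.0099,"dy": 0,"dz": 0.0142,"wx": 0,"wy": 0,"wz": 0,"fingers": 1},
    {"dx": 0,"dy": 0,"dz": 0,"wx": 0,"wy": 0,"wz": 0,"fingers": 1},
  ],
)

```text
clock: 10.82
eef_pos: [574.1, -50.2, 261.3]
tool_rot: [2.698, 1.564, 2.706]
force: [-17.9, 1.7, 19.6]
width: 11.6
```

```bash
python3 - <<'E'
from h import *
for n in('scene','top','wrist'): save(n,n+'9.png')
p,R=pose();print(p); s=ctrl.read_state();print(s['width'],s['force'],s['torque'],s['clock'])
for n in('scene','top','wrist'):
  for l in ['pointer_tip','cover_corner','bar_mid','cover_hinge']: print(n,l,[(np.round(d['point'],1).tolist(),round(d['conf'],2)) for d in ctrl.mark_of(l,n)[:2]])
im=cv2.imread('pics/scene9.png')[130:310,210:370];cv2.imwrite('pics/s9z.png',cv2.resize(im,None,fx=3.3,fy=3.3,interpolation=cv2.INTER_CUBIC))
E
```

```text
[573.66403048 -50.24505249 261.02902311]
11.609845618519966 [-17.4886142    2.321071    18.22592108] [0.42658414 3.88898395 0.05948388] 10.975
scene pointer_tip [([243.0, 165.7], 0.66)]
scene cover_corner [([242.4, 178.2], 0.69)]
scene bar_mid [([287.9, 185.4], 0.95)]
scene cover_hinge [([320.5, 214.6], 0.59)]
top pointer_tip [([249.6, 236.0], 0.54)]
top cover_corner [([258.7, 237.9], 0.91)]
top bar_mid []
top cover_hinge []
wrist pointer_tip [([178.3, 3.2], 0.7)]
wrist cover_corner [([184.7, 46.6], 0.62)]
wrist bar_mid [([270.4, 287.0], 0.75)]
wrist cover_hinge [([385.9, 199.2], 0.91)]
```

View pics/s9z.png

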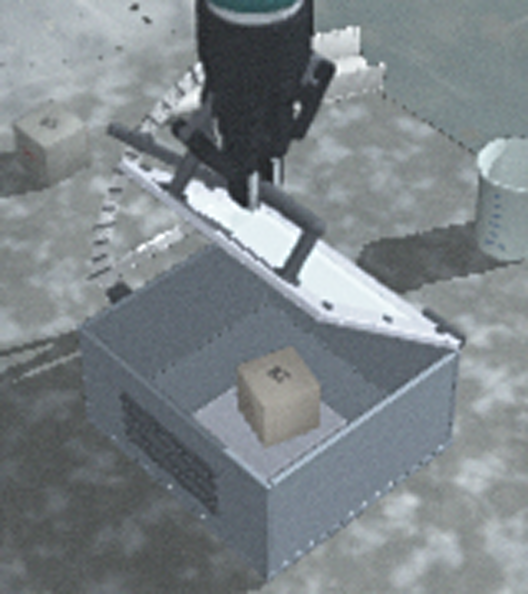

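View pics/wrist9.png

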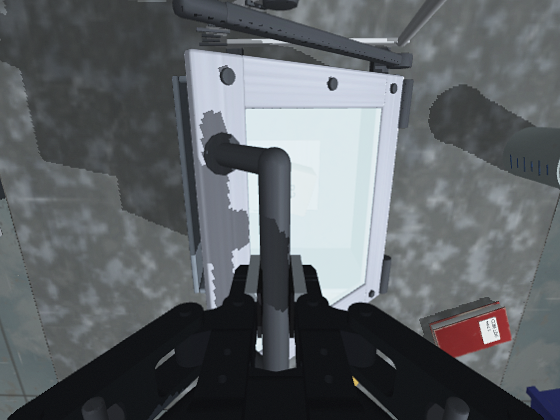

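View pics/top9.png

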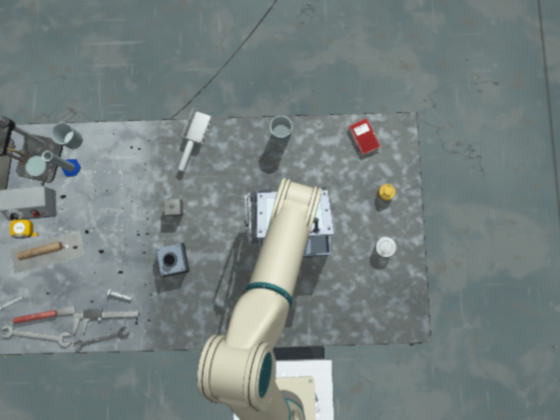

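```bash
cat > fit.py <<'E'
from h import *
from scipy.optimize import least_squares
def W(x,l): return np.r_[x[0]+np.cos(x[2])*l[0]-np.sin(x[2])*l[1],x[1]+np.sin(x[2])*l[0]+np.cos(x[2])*l[1],l[2]]
def cov(a,u,y,w): # u from hinge, w off midplane
    return (95-u*np.cos(a)+w*np.sin(a),y,122+u*np.sin(a)+w*np.cos(a))
def ang(cam,c,x,u,y,w,px):
    q=least_squares(lambda a:proj(cam,W(x,cov(a[0],u,y,w)),c)-np.array(px),[.8]); return q.x[0],np.round(q.fun,1)
E
python3 - <<'E'
from fit import *
x=(583.5,-50.5,0.012)
cw=ctrl.camera_info('wrist')
D={'scene':dict(t=(243,165.7),c=(242.4,178.2),b=(287.9,185.4)),'top':dict(t=(249.6,236),c=(258.7,237.9)),'wrist':dict(t=(178.3,3.2),c=(184.7,46.6),b=(270.4,287))}
for n,d in D.items():
    c=cw if n=='wrist' else ctrl.camera_info(n)
    print(n,'tip',ang(n,c,x,207,119,0,d['t']),'corner',ang(n,c,x,193,108,0,d['c']), 'bar' in d or ('b' in d and ang(n,c,x,180,0,45,d['b'])))
c=cw
print('topcorner wrist',ang('wrist',c,x,193,108,4,(187,51)))
im=cv2.imread('pics/wrist9.png')[0:120,160:420];cv2.imwrite('pics/w9z.png',cv2.resize(im,None,fx=3,fy=3,interpolation=cv2.INTER_CUBIC))
E
```

```text
scene tip (np.float64(0.8612581935667157), array([0.9, 0.6])) corner (np.float64(0.7265510787530896), array([2.1, 1.1])) (np.float64(0.7440399360894842), array([-0.8, -0.6]))
top tip (np.float64(0.8092827709893199), array([ 1.7, -0.2])) corner (np.float64(0.6975658786413688), array([-2.8,  0.3])) False
wrist tip (np.float64(0.8356895310501912), array([-1.2, -2.7])) corner (np.float64(0.726698496553701), array([0.4, 1.1])) (np.float64(0.7147092408308399), array([ 0.1, -0.2]))
topcorner wrist (np.float64(0.7104773522763782), array([-1.2, -3.6]))
```

View pics/w9z.png

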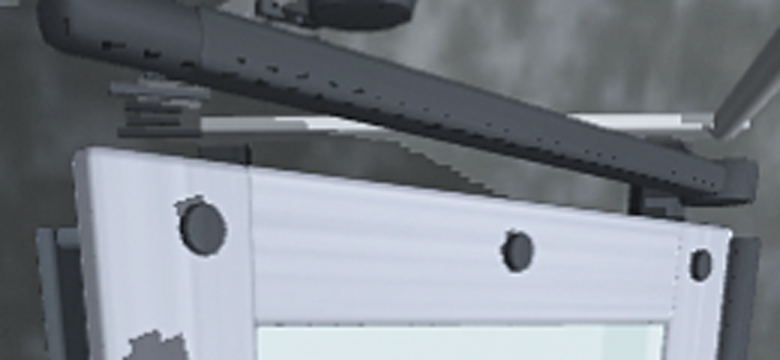

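Emit:
servo_tool(
  rows=[
    {"dx": -0.006,"dy": 0,"dz": 0.003,"wx": 0,"wy": 0,"wz": 0,"fingers": 1},
    {"dx": -0.006,"dy": 0,"dz": 0.008,"wx": 0,"wy": 0,"wz": 0,"fingers": 1},
    {"dx": -0.0053,"dy": 0,"dz": 0.0078,"wx": 0,"wy": 0,"wz": 0,"fingers": 1},
    {"dx": 0,"dy": 0,"dz": 0,"wx": 0,"wy": 0,"wz": 0,"fingers": 1},
    {"dx": 0,"dy": 0,"dz": 0,"wx": 0,"wy": 0,"wz": 0,"fingers": 1},
  ],
)

```text
clock: 12.2
eef_pos: [591.6, -50.0, 272.6]
tool_rot: [0.88, 1.569, 0.888]
force: [-6.7, 1.5, 3.6]
width: 11.7
```

```bash
cat > look.py <<'E'
import sys
from fit import *
k=sys.argv[1]
x=(583.5,-50.5,0.012)
for n in('scene','top','wrist'): save(n,n+k+'.png')
cw=ctrl.camera_info('wrist')
p,R=pose();s=ctrl.read_state();print(p,s['width'],s['force'],s['clock'])
H=np.array([678.8,108]);print('kin',np.arctan2(p[2]-H[1],H[0]-p[0])-np.arctan2(45,180),np.hypot(p[2]-H[1],H[0]-p[0]))
for n in('scene','top','wrist'):
  c=cw if n=='wrist' else ctrl.camera_info(n)
  for l,g in [('pointer_tip',(207,119,0)),('cover_corner',(193,108,0)),('bar_mid',(180,0,45))]:
    for d in ctrl.mark_of(l,n)[:1]:
      a,e=ang(n,c,x,*g,d['point']);print(n,l,np.round(d['point'],1),round(d['conf'],2),round(a,4),e)
im=cv2.imread(f'pics/scene{k}.png')[130:280,220:370];cv2.imwrite(f'pics/s{k}z.png',cv2.resize(im,None,fx=4,fy=4,interpolation=cv2.INTER_CUBIC))
im=cv2.imread(f'pics/wrist{k}.png')[0:150,130:430];cv2.imwrite(f'pics/w{k}z.png',cv2.resize(im,None,fx=2.6,fy=2.6,interpolation=cv2.INTER_CUBIC))
E
python3 look.py 10
```

```text
[591.55884426 -50.04370691 272.65407316] 11.594541543413017 [-4.88430089  1.3785988   4.42017335] 12.35
kin 0.8385800135731981 186.3383563974442
scene pointer_tip [244.6 164.1] 0.67 0.8869 [0.5 0.4]
scene cover_corner [251.5 169.9] 0.71 0.8751 [-0.9 -0.6]
scene bar_mid [294.7 178.8] 0.72 0.8637 [-1.4 -1.3]
top cover_corner [256.2 232.6] 0.57 0.8061 [-0.8  0.1]
wrist pointer_tip [140.6  13.2] 0.97 0.8305 [-1.1 -2.3]
wrist cover_corner [176.9  46.9] 0.96 0.8404 [-0.3 -1.1]
wrist bar_mid [271.4 286. ] 0.96 0.83 [-0.1  0.4]
```

View pics/s10z.png

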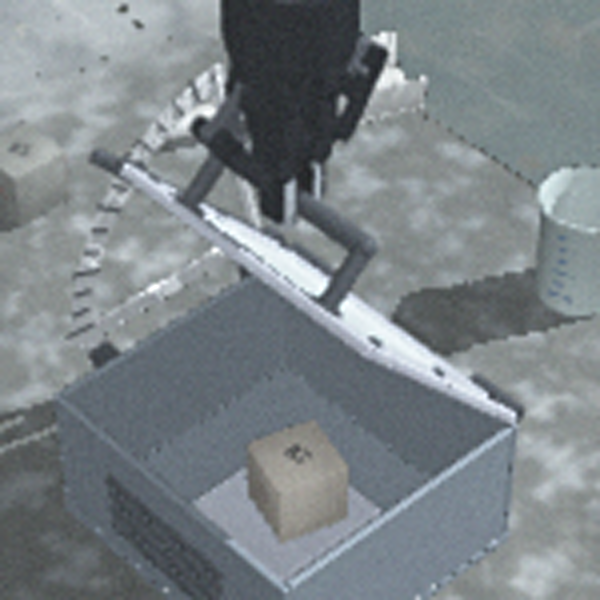

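View pics/w10z.png

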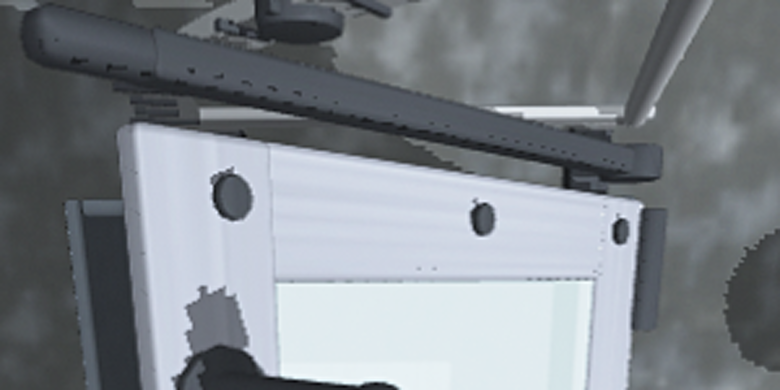

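```bash
cat > ov.py <<'E'
import sys
from fit import *
k=sys.argv[1];ac=float(sys.argv[2]);ap=float(sys.argv[3]);x=eval(sys.argv[4])
def ov(n,c,x0,y0,x1,y1,out):
    f=min(800/(x1-x0),600/(y1-y0))
    im=cv2.resize(cv2.imread(f'pics/{n}{k}.png')[y0:y1,x0:x1],None,fx=f,fy=f,interpolation=cv2.INTER_CUBIC)
    for col,a,L,ya,yb,hw in(((0,0,255),ac,193,-108,108,4),((0,255,0),ap,207,115,123,5)):
        for u0,u1,yy,yz,w0,w1 in [(0,L,ya,ya,hw,hw),(0,L,yb,yb,hw,hw),(0,L,yb,yb,-hw,-hw),(0,L,ya,ya,-hw,-hw),(L,L,ya,yb,hw,hw),(L,L,ya,yb,-hw,-hw),(L,L,ya,ya,-hw,hw),(L,L,yb,yb,-hw,hw)]:
            P=[((proj(n,W(x,cov(a,u,y,w)),c)-[x0,y0]+.5)*f).astype(int) for u,y,w in((u0,yy,w0),(u1,yz,w1))]
            cv2.line(im,tuple(map(int,P[0])),tuple(map(int,P[1])),col,1)
    cv2.imwrite(out,im)
ov('wrist',ctrl.camera_info('wrist'),130,0,430,160,f'pics/ovw{sys.argv[5]}.png')
ov('scene',ctrl.camera_info('scene'),225,140,365,245,f'pics/ovs{sys.argv[5]}.png')
E
python3 ov.py 10 0.835 0.835 "(583.5,-50.5,0.012)" a
```

```text
(no output)
```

View pics/ovwa.png

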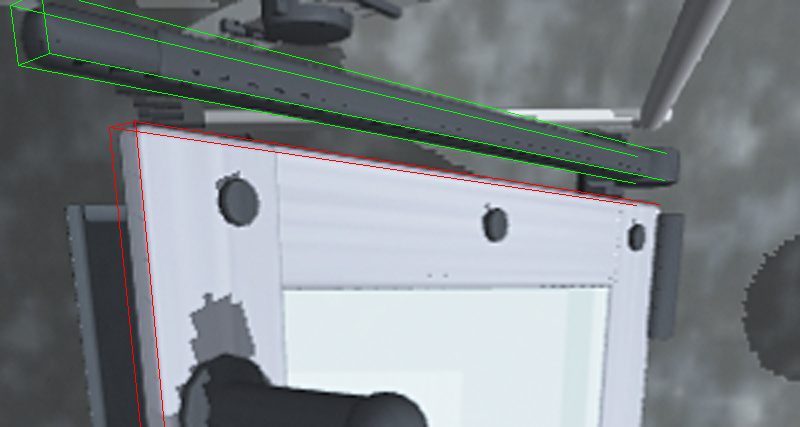

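View pics/ovsa.png

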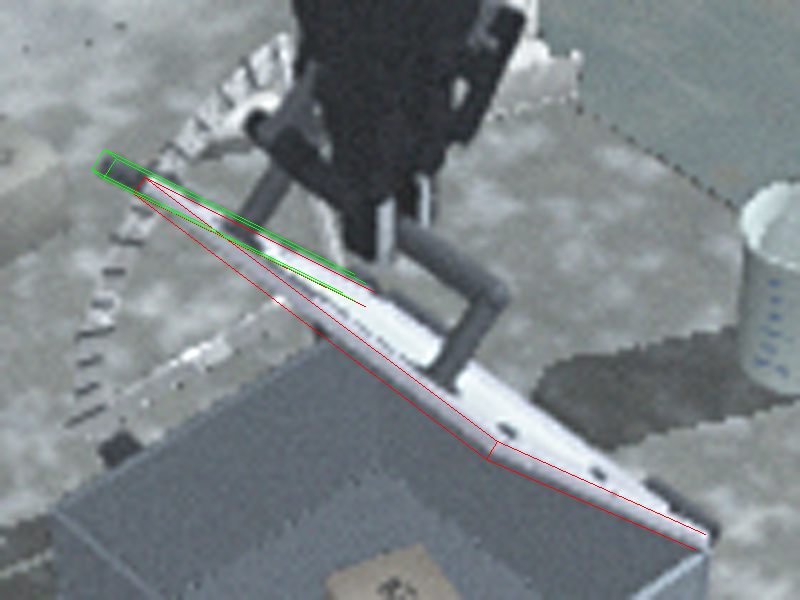

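```bash
python3 - <<'E'
import cv2
im=cv2.imread('pics/wrist10.png')
a=cv2.resize(im[0:80,130:210],None,fx=5,fy=5,interpolation=cv2.INTER_CUBIC)
b=cv2.resize(im[40:120,330:410],None,fx=5,fy=5,interpolation=cv2.INTER_CUBIC)
import numpy as np
o=np.hstack([a,b])
o=cv2.convertScaleAbs(o,alpha=1.3,beta=15)
for i in range(0,800,50): cv2.line(o,(i,0),(i,5),(0,0,255),1)
for j in range(0,400,50): cv2.line(o,(0,j),(5,j),(0,0,255),1);cv2.line(o,(400,j),(405,j),(0,0,255),1)
cv2.imwrite('pics/w10c.png',o)
E
```

```text
(no output)
```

View pics/w10c.png

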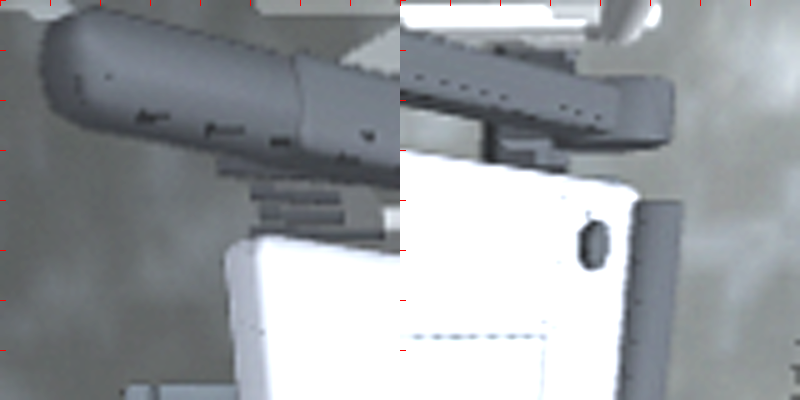

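```bash
cat > sil.py <<'E'
from fit import *
c=ctrl.camera_info('wrist')
def hull(x,a,wy,wz):
    P=[proj('wrist',W(x,cov(a,u,119+sy*wy/2,sz*wz/2)),c) for u in np.linspace(0,207,8) for sy in(-1,1) for sz in(-1,1)]
    return np.array(P,np.float32)
def span(P,col):
    h=cv2.convexHull(P)[:,0]; ys=[]
    for i in range(len(h)):
        p,q=h[i],h[(i+1)%len(h)]
        if (p[0]-col)*(q[0]-col)<0: ys.append(p[1]+(q[1]-p[1])*(col-p[0])/(q[0]-p[0]))
    return min(ys),max(ys)
CP=[((193,108,4),(182.4,47.6)),((193,108,-4),(175.6,50)),((0,108,4),None)]
S={160:(5,28.3),210:(14.4,37),330:(46.4,61),365:(53.3,69)}
for wy,wz in((8,10),(10,8)):
  def f(v):
    x=(v[0],v[1],v[2]);r=[]
    for g,px in CP[:2]: r+=list(proj('wrist',W(x,cov(v[3],*g)),c)-px)
    # back-left end: only row at column 377.6 along the left top edge
    A=proj('wrist',W(x,cov(v[3],60,108,4)),c);B=proj('wrist',W(x,cov(v[3],0,108,4)),c)
    r.append(A[1]+(B[1]-A[1])*(370-A[0])/(B[0]-A[0])-76.3)
    H=hull(x,v[4],wy,wz); r.append((H[:,0].min()-138)/2)
    for col,(t,b) in S.items():
        s=span(H,col); r+=[s[0]-t,s[1]-b]
    r+=[(v[0]-583.5)/3,(v[1]+50.5)/3,(v[2]-.012)/.01]
    return np.array(r)
  q=least_squares(f,[583.5,-50.5,.012,.84,.84],diff_step=1e-4);J=np.linalg.inv(q.jac.T@q.jac)
  print(wy,wz,np.round(q.x,4),'diff',q.x[3]-q.x[4],'sd',np.sqrt(J[3,3]+J[4,4]-2*J[3,4]),'\n',np.round(q.fun,1))
E
python3 sil.py
```

```text
8 10 [ 5.878546e+02 -5.082110e+01 -8.000000e-04  7.926000e-01  7.933000e-01] diff -0.000718568046507384 sd 0.006814237077339089 
 [ 0.8 -0.6 -1.3 -0.8 -0.3  0.6 -2.5  2.1  0.4  2.7 -1.6  0.9  0.4 -0.6
  1.5 -0.1 -1.3]
10 8 [ 5.893771e+02 -5.033960e+01 -9.200000e-03  7.670000e-01  7.634000e-01] diff 0.0035812864425425195 sd 0.006772246847372887 
 [ 0.3 -1.2 -1.1 -1.5 -0.3  1.1 -3.3  4.  -0.5  4.3 -2.7  2.  -0.7  0.3
  2.   0.1 -2.1]
```

Emit:
servo_tool(
  rows=[
    {"dx": 0,"dy": 0,"dz": 0,"wx": 0,"wy": 0,"wz": 0,"fingers": 1},
    {"dx": 0,"dy": 0,"dz": 0,"wx": 0,"wy": 0,"wz": 0,"fingers": 1},
    {"dx": 0,"dy": 0,"dz": 0,"wx": 0,"wy": 0,"wz": 0,"fingers": 1},
    {"dx": 0,"dy": 0,"dz": 0,"wx": 0,"wy": 0,"wz": 0,"fingers": 1},
  ],
)

```text
clock: 13.3
eef_pos: [591.6, -50.0, 272.6]
tool_rot: [0.843, 1.569, 0.851]
force: [-5.8, 1.4, 4.1]
width: 11.8
```

```bash
python3 look.py 11
```

```text
[591.56182963 -50.0149783  272.62836588] 11.491751710213444 [-5.26891867  1.11109461  4.2671585 ] 13.45
kin 0.8385295727234069 186.31424320562022
scene pointer_tip [243.1 167. ] 0.4 0.8493 [0.2 0.1]
scene cover_corner [250.3 170.5] 0.97 0.8604 [-0.4 -0.2]
scene bar_mid [319.2 215.4] 0.63 0.6657 [-35.8 -25.6]
top pointer_tip [251.6 235.1] 0.52 0.8214 [-0.3  0. ]
top cover_corner [256.8 231. ] 0.67 0.8344 [-1.5  0.1]
wrist pointer_tip [140.7  12.9] 0.86 0.8314 [-1.  -2.1]
wrist cover_corner [177.6  43.2] 0.97 0.8466 [0.5 2.2]
wrist bar_mid [271.9 285.2] 0.65 0.8308 [-0.4  1.3]
```

View pics/scene11.png

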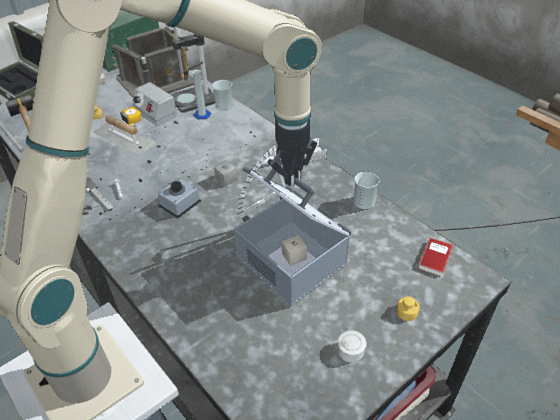

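```bash
python3 -c "
from cell import ctrl
print(ctrl.finish_job(), ctrl.read_state()['clock'])"
```

```text
the job is handed in; nothing more can be done
the job is handed in; nothing more can be done
```

The cover is up in line with the set pointer, still held by its grip bar, and the job was handed in at about 13.5 s of the 51 s allowed.

- **Button:** I pressed it until the tool stood at 70 mm. The force rose to 12 N, above the roughly 5 N spring, so it was fully down. I then let it up, and the cover came free when I lifted it.
- **Cover angle:** The last checks put the cover at about 0.84 rad.
    - **Agreement:** Comparing cover and pointer in the same picture gave differences of −0.012 to +0.015 rad. A fit to the outlines in the wrist picture gave 0 ± 0.007.
    - **Camera spread:** Absolute readings differed more between cameras, 0.82 to 0.89 rad for the pointer, so I relied on the same-picture comparison.
- **Failed reading:** The last scene-camera reading of the bar, 36 pixels off, was a wrong detection, and I ignored it.
- **Forces:** The wrist force reached about 26 N partway through the lift because my path ran slightly inside the bar's arc. I corrected that, and it was about 7 N at the end. The grip held steady at about 12 mm opening.
- **Surroundings:** The pointer looked unmoved throughout, and the tin, brass weight and mortar cube stood as at the start.

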